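Slide the pot and kettle to their own hob rings

ROBOT

A 6-joint arm with a two-finger parallel gripper is mounted at the origin on the work surface. World frame = base frame: x ahead of the robot, y to its left, z up, the work surface at z = 0. Lengths are in m, angles in degrees, forces in N, time in s.
With the tool pointing down it reaches from about 0.35 to 0.875 m from the base axis. Payload 4.2 kg.
Tool frame: the origin (TCP) lies midway between the tips of the shut fingers; the grasp point (between the pads) lies 19 mm behind it; z points along the fingers, y is the line along which they close (so a half turn about z gives the same grasp; the last joint's range is limited). The gripper opens to 87 mm and grips with 3 to 60 N. Pads are 19 mm wide; open, the fingers measure 117 mm over their backs; the gripper's body (75 mm by 190 mm) begins 51 mm behind the grasp point.
Start: joints at [88.327, 22.042, 0.453, 0, -68.411, -14.817], TCP at [0.177, 0.599, 0.223] pointing down, gripper open.
Joint ranges: [-179.83, 179.83], [-69.29, 118.12], [-61.27, 80.66], [-181.25, 117.63], [-171.15, -9.14], [-177.46, 177.46]. Speed limits (degrees/s): [159.86, 159.86, 180, 180, 180, 180].

INTERFACE

Orientations are given as [roll, pitch, yaw] about the fixed x, y, z axes, in that order (R = Rz(yaw) Ry(pitch) Rx(roll)).
In Python, from workcell import env gives the robot as it stands. The module is installed in compiled form; this text tells all that it offers. Calls block until the motion is done:
- env.goto(position, orientation): joint-space move of the TCP to a pose.
- env.move_straight(position, rotation=None, rate=0.15, force_limit=None): straight line of the TCP; rotation=None keeps the orientation; rate is the mean speed in m/s. With force_limit (N) it stops when the force on the tool has changed by that much, and returns True; else False.
- env.set_joints(angles): joint-space move.
- env.gripper_to(opening, grasp_force=None): opening from 0.0 (shut) to 1.0 (fully open); grasp_force is the grip in N (None keeps the last); returns when the fingers have stopped.
- env.dwell(seconds).
- env.inverse_kinematics(position, orientation): joint angles nearest the present ones, or None.
- env.read_state(): the state.
- env.grab_frame(name): name is "scene" or "top" or "wrist"; returns a dict with "image" (384x512x3 uint8, blue, green, red), "fx", "fy", "cx", "cy" (pixels), "position" and "orientation" of the camera in the world. Camera axes: x right, y up, looking along -z (the intrinsics and any distortion apply to the point x, -y, -z); pixel columns grow to the right and rows downward; lengths in m; the calibration is good to about 2 mm. A picture is of the moment at which its call begins. There is no depth.
A pose or a line that the arm cannot do raises env.Unreachable and nothing moves.
- env.close_job(): hands the job in; it is judged then, once.
Trained networks look in a picture, given as the dict that the camera call returned (one of the last four; its "shot" number tells which), for a name from the list of things; names that differ only in an ending like _2 or _b are one class to them, and where a whole thing is asked for, a point or a joint stands for the part that bears it (a point fixed in the world has none). Each returns a list of dicts, best first, with "score" (0 to 1); they miss things now and then, are a little off and sometimes report something else, mostly with a low value. They report only what shows in the picture. A call takes as long as a camera call. They do not tell look-alikes from the thing itself.
- env.search_frame(picture, thing): "xyz" ([x, y, z] in m, in world coordinates, good to about 4 mm: the middle of the surface that is visible of it).
- env.trace(picture, thing): "mask" (384x512 bool, what is visible of it).
The state is a dict: "clock": time; "joint_positions": joint angles; "qvel": joint speeds; "joint_torque": joint torques, N m; "position": TCP position; "tool_rot": TCP orientation; "force": force on the tool from outside, world axes, zero at the start; "wrist_torque": the same for the moment, N m; "opening": opening from 0.0 (shut) to 1.0 (fully open); "finger_force": force on a finger pad.
Only numpy, scipy, OpenCV 4.12 (cv2) and the standard library are available. Lean on these libraries where they do the work, as an engineer would, in place of code of your own. Each camera call takes 0.05 s, during which the arm holds its last target. There are 200 camera calls.

TASK

The kettle and the lidded pot stand on the wrong rings of the glass hob: slide them along the glass until the lidded pot is centred on the largest of the three rings and the kettle is centred on the smallest, parking one on a free spot of the hob if it is in the way. Never lift or tip either of them or let it leave the hob, and leave the canister, the jar, the tray of cups and the tongs undisturbed where they stand.

Things in the scene. Friction and masses are not known exactly. Their poses are not given: they have to be found in the camera images.
- hob: black glass hob, a flat slab 360 mm (its x) by 620 mm (its y) and 20 mm high, fixed on the counter; origin at the centre of its underside. Slick (friction about 0.18): pots pulled level by their handles slide, not tip. It carries three ring marks in a triangle, centres 240 to 420 mm apart: two nearer the robot (left and right), one farther off in the middle. Which ring is in which place changes.
- ring_large: the largest ring mark, the lidded pot's goal; the kettle always starts on it: a flat pale grey outline 4 mm wide printed on the hob, outer diameter 165 mm, with an 8 mm centre dot; no thickness to feel. Fixed. Origin at its centre on the glass, 20 mm above the counter
- ring_medium: the middle-sized ring mark, no pot ends here; either free or under the lidded pot at the start: a flat pale grey outline 4 mm wide printed on the hob, outer diameter 140 mm, with an 8 mm centre dot; no thickness to feel. Fixed. Origin at its centre on the glass, 20 mm above the counter
- ring_small: the smallest ring mark, the kettle's goal; free, or hidden under the lidded pot at the start: a flat pale grey outline 4 mm wide printed on the hob, outer diameter 118 mm, with an 8 mm centre dot; no thickness to feel. Fixed. Origin at its centre on the glass, 20 mm above the counter
- pot: round steel pot with its lid clipped on (one rigid piece), about 0.65 kg: base 116 mm across, wall 124, lid rim 132 at 66 to 71 mm up, lid top 79 mm up. Two dark ears stick out along its +y and -y to 79 mm from the axis, 30 mm wide, 49 to 55 mm up. A black bar handle over the lid lies along its x. Origin at the centre of its underside, z up.
- pot_bar (a point): middle of the lidded pot's bar handle, 112 mm above the pot's underside, on its axis; the bar is 76 mm long (pot x), 14 mm wide (pot y) and 16 mm high, with 25 mm of free space between it and the lid and posts 32 mm either side of the middle
- kettle: squat aluminium kettle, about 0.5 kg: base 110 mm across, body 116 mm across up to 38 mm, tapering to 72 mm up, small lid knob to 79 mm up. A spout (16 mm thick) points along its +x, its tip 88 mm from the axis and 82 mm up. A black bar handle over the lid lies along its x. Origin at the centre of its underside, z up.
- kettle_bar (a point): middle of the kettle's bar handle, 112 mm above the kettle's underside, on its axis; the bar is 92 mm long (kettle x), 14 mm wide (kettle y) and 16 mm high, with 25 mm of free space between it and the lid knob and posts 42 mm either side of the middle
- canister: bystander: round steel canister with a flip latch, 80 mm across (latch to 45 mm from the axis), 98 mm high, standing on the hob between the rings; loose. Origin at the centre of its underside
- jar: bystander: round glass jar with a cork-like stopper, 76 mm across, 103 mm high, standing on the hob between the rings; loose. Origin at the centre of its underside
- tray: bystander: pink plastic tray 280 x 110 mm with three white ceramic cups (68 mm across, tops 67 mm up) on it in a row, on the counter to the right of the hob. Origin at the centre of its underside, x along its length
- tongs: bystander: steel kitchen tongs 225 mm long, 14 mm high, lying on the counter to the left of the hob. Origin near the middle of their length, x along them
Things that resemble listed ones, but are neither listed nor needed, are in the scene too. Leave any purple look-alike of the kettle alone. Leave any red look-alike of the pot alone.

How it is judged (in metres and radians):
At the end, for the whole second after the job is handed in: The lidded pot's centre is within 15 mm of the largest ring's centre and the kettle's within 15 mm of the smallest ring's centre, both upright, flat on the hob and at rest; canister, jar, tray and tongs are within 15 mm of where they stood (horizontal distance between pot and ring_large below 0.015 m and height (world z) of pot between 0.014 and 0.026 m and angle between each of pot, kettle's own z axis and vertical below 0.06 rad and linear speed of each of pot, kettle below 0.02 m/s and horizontal distance between kettle and ring_small below 0.015 m and height (world z) of kettle between 0.014 and 0.026 m and distance of each of canister, jar, tray, tongs from where it was at the start of the episode below 0.015 m); the robot touches nothing.
It fails at once if the pot or the kettle is lifted more than 9 mm off the hob (height (world z) of any of pot, kettle above 0.029 m).
It fails at once if the pot or the kettle is tipped more than 0.2 rad (angle between any of pot, kettle's own z axis and vertical above 0.2 rad).
It fails at once if the pot or the kettle slips off the hob (height (world z) of any of pot, kettle below 0.012 m).
It fails at once if the canister, jar, tray or tongs are moved more than 15 mm (distance of any of canister, jar, tray, tongs from where it was at the start of the episode above 0.015 m).
It fails at once if the canister or the jar is tipped more than 0.25 rad (angle between any of canister, jar's own z axis and vertical above 0.25 rad).
It also fails if it takes over 61 s, if anything falls off the work surface, if the arm or the gripper's body presses on something with over 40 N, if the wrist force passes 120 N, or if a joint passes its speed limit or range.

## Working session

There is one attempt and no reset: what is moved stays moved. The work goes in short steps, each a Python script; the robot and the scene stay as the last script left them, time stands still between calls to the robot, and variables do not carry over. Pictures are saved under pics/ and viewed, at most 10 in all, crops included, and the job is handed in when it is done.

```bash
mkdir -p pics; cat > h.py <<'E'
import numpy as np, cv2
from scipy.spatial.transform import Rotation as R
from workcell import env
def pix2w(f,u,v,z):
    d=np.array([(u-f["cx"])/f["fx"],-(v-f["cy"])/f["fy"],-1.0])
    M=R.from_euler('xyz',f["orientation"],degrees=True).as_matrix()
    d=M@d; p=np.array(f["position"]); return p+d*(z-p[2])/d[2]
def w2pix(f,P):
    M=R.from_euler('xyz',f["orientation"],degrees=True).as_matrix()
    c=M.T@(np.array(P)-np.array(f["position"])); return f["cx"]+f["fx"]*c[0]/-c[2], f["cy"]+f["fy"]*c[1]/c[2]
E
python3 - <<'E'
from h import *
t=env.grab_frame("top"); s=env.grab_frame("scene")
cv2.imwrite("pics/top.png",cv2.resize(t["image"],(800,600)));cv2.imwrite("pics/scene.png",cv2.resize(s["image"],(800,600)))
for f in(t,s):
    print({k:v for k,v in f.items() if k!="image"})
    for n in "ring_large ring_medium ring_small pot pot_bar kettle kettle_bar canister jar tray tongs hob".split():
        print(n,[(np.round(d["xyz"],3).tolist(),round(d["score"],2),np.round(w2pix(f,d["xyz"])).tolist()) for d in env.search_frame(f,n)])
print(env.read_state())
E
```

```text
{'fx': 487.85729365582085, 'fy': 487.85729365582085, 'cx': 264.8898315339876, 'cy': 186.57433421061802, 'position': array([ 0.15184729, -0.09647185,  1.77288753]), 'orientation': array([  9.6479146 ,   0.27284197, -90.90393598]), 'shot': 1}
ring_large []
ring_medium []
ring_small []
pot [([0.276, 0.222, 0.077], 0.69, [175.0, 235.0]), ([0.496, 0.227, 0.099], 0.6, [173.0, 171.0])]
pot_bar [([0.279, 0.221, 0.069], 0.95, [176.0, 234.0]), ([0.493, 0.226, 0.096], 0.8, [174.0, 172.0]), ([0.56, 0.014, 0.02], 0.56, [235.0, 158.0])]
kettle [([0.447, -0.176, 0.082], 0.96, [288.0, 184.0]), ([0.222, -0.299, 0.066], 0.7, [325.0, 248.0]), ([0.351, -0.641, 0.065], 0.67, [421.0, 210.0])]
kettle_bar [([0.225, -0.3, 0.06], 0.87, [325.0, 247.0]), ([0.452, -0.168, 0.074], 0.79, [286.0, 183.0]), ([0.347, -0.644, 0.063], 0.57, [422.0, 211.0])]
canister [([0.591, -0.134, 0.116], 0.58, [276.0, 142.0])]
jar [([0.592, 0.16, 0.102], 0.65, [192.0, 144.0])]
tray [([0.505, -0.464, 0.012], 0.94, [366.0, 171.0])]
tongs [([0.587, 0.478, 0.014], 0.82, [110.0, 153.0])]
hob [([0.507, -0.465, 0.011], 0.75, [366.0, 170.0]
[... 1329 characters left out ...]
, 252.0])]
{'clock': 1.3, 'joint_positions': array([ 8.83273847e+01,  2.20448862e+01,  4.54325193e-01,  2.72488290e-04,
       -6.84120800e+01, -1.48161797e+01]), 'qvel': array([-0.01274938, -0.02366684, -0.02190251,  0.03441871, -0.03402864,
        0.00965276]), 'joint_torque': array([ 4.05959486e-05, -3.90479314e+01,  1.87625831e+01,  4.22439337e+00,
        1.53413397e-02, -2.99778003e-05]), 'position': array([0.17736945, 0.59929517, 0.2225286 ]), 'tool_rot': array([ 1.79997512e+02, -9.20296711e-04, -1.64886947e+01]), 'force': array([-0.30018562, -0.03717072,  0.36374839]), 'wrist_torque': array([-0.06206963,  0.03865468,  0.0585716 ]), 'finger_force': 0.0, 'opening': 1.0002183106147826}
```

View pics/top.png

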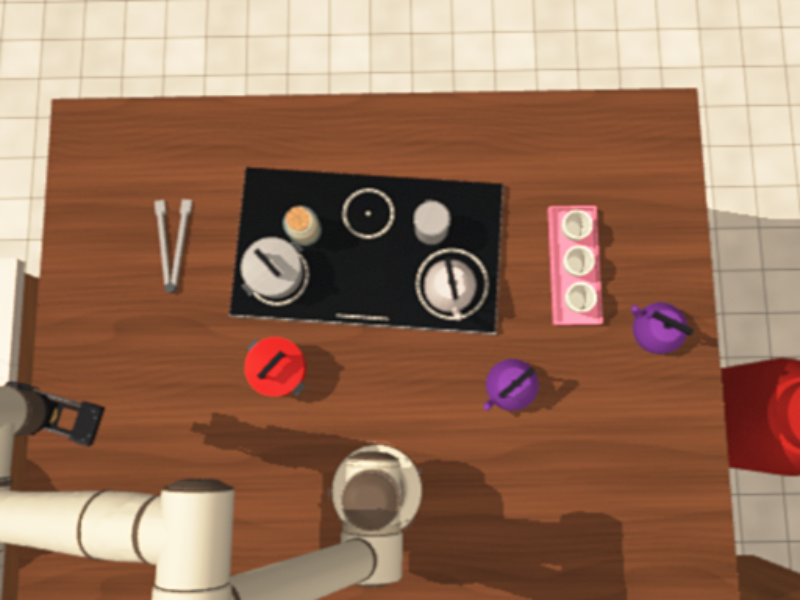

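View pics/scene.png

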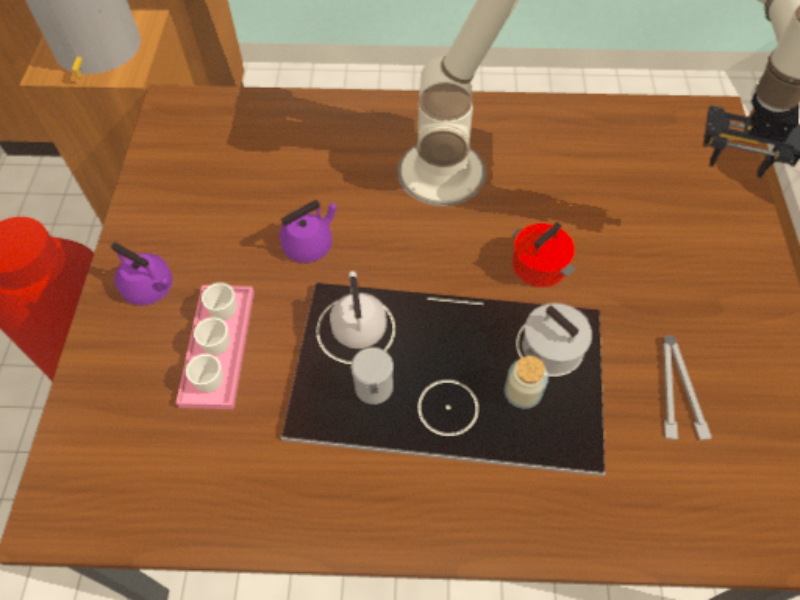

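Top.png shows the candidates. The pot could be the grey one (272,268) or the red look-alike (275,366). The kettle could be the grey one (450,285) or the purple ones (512,385) and (660,328). I choose the two grey ones, which stand on the hob. The free ring is at the far centre (368,212), the large ring is under the kettle, and the jar (300,222) and canister (432,220) stand between the rings. Next I measure these and check one crop.

```bash
cat > m.py <<'E'
from h import *
from scipy.optimize import least_squares
def ring(f,c,r,tol=.014):  # fit circle to pale pixels near guess, on glass plane
    im=f["image"]; g=im.min(2); vs,us=np.mgrid[0:384,0:512]
    u0,v0=w2pix(f,[*c,.02]); m=(abs(us-u0)<40)&(abs(vs-v0)<40)&(g>75)
    P=np.array([pix2w(f,u,v,.02)[:2] for u,v in zip(us[m],vs[m])])
    best=None
    for cx in np.arange(-.03,.031,.003):
        for cy in np.arange(-.03,.031,.003):
            for rr in np.atleast_1d(r):
                d=np.hypot(*(P-c-[cx,cy]).T)-rr; n=np.exp(-(d/.004)**2).sum()
                if best is None or n>best[0]: best=(n,c+np.array([cx,cy]),rr)
    _,c,rr=best
    d=np.hypot(*(P-c).T)-rr; Q=P[abs(d)<.008]
    s=least_squares(lambda x:np.hypot(*(Q-x[:2]).T)-x[2],[*c,rr],loss='soft_l1',f_scale=.002)
    return s.x,len(Q)
def bar(f,thing,near):
    for d in env.trace(f,thing):
        v,u=np.nonzero(d["mask"]); w=pix2w(f,u.mean(),v.mean(),.135)
        if np.hypot(*(w[:2]-near))<.05:
            (c,_,_)=cv2.minAreaRect(np.c_[u,v].astype(np.float32))
            W=np.array([pix2w(f,a,b,.136)[:2] for a,b in zip(u,v)])
            l=cv2.fitLine(W.astype(np.float32),cv2.DIST_L2,0,.01,.01).ravel()
            return W.mean(0),np.degrees(np.arctan2(l[1],l[0])),len(u),np.ptp(W,0)
E
python3 - <<'E'
from m import *
S=env.grab_frame("scene");T=env.grab_frame("top")
np.set_printoptions(precision=4,suppress=True)
for f in(T,S):
    for n,c,r in(("far",[.63,.01],[.057,.068]),("near right",[.46,-.17],[.0805]),("near left",[.5,.21],[.057,.068])):
        print(n,*ring(f,np.array(c),r))
    print(bar(f,"pot_bar",[.49,.23]),bar(f,"kettle_bar",[.45,-.17]))
    for n in("hob","canister","jar","pot","kettle"):
        for d in env.trace(f,n)[:2]:
            v,u=np.nonzero(d["mask"]);r=cv2.boxPoints(cv2.minAreaRect(np.c_[u,v].astype(np.float32)))
            print(n,round(d["score"],2),len(u),np.array([pix2w(f,*p,.02)[:2] for p in r]).round(3).tolist())
a=cv2.resize(T["image"][100:220,140:330],None,fx=4,fy=4,interpolation=cv2.INTER_CUBIC)
cv2.imwrite("pics/crop.png",a)
E
```

```text
far [0.642  0.0141 0.0572] 259
near right [ 0.4685 -0.1807  0.0806] 378
near left [0.5147 0.2408 0.0673] 429
(array([0.4887, 0.2196]), np.float32(-76.231766), 1255, array([0.1333, 0.1341])) None
hob 0.63 13052 [[0.4, 0.337], [0.768, 0.321], [0.712, -0.313], [0.347, -0.276]]
canister 0.6 858 [[0.441, -0.095], [0.545, -0.152], [0.488, -0.254], [0.385, -0.196]]
canister 0.58 493 [[0.671, -0.097], [0.67, -0.175], [0.567, -0.172], [0.568, -0.095]]
jar 0.71 439 [[0.621, 0.232], [0.676, 0.179], [0.608, 0.113], [0.553, 0.167]]
jar 0.39 13324 [[0.396, 0.341], [0.768, 0.326], [0.713, -0.315], [0.345, -0.279]]
pot 0.85 1234 [[0.586, 0.315], [0.584, 0.174], [0.442, 0.173], [0.444, 0.311]]
pot 0.56 1199 [[0.349, 0.302], [0.346, 0.161], [0.214, 0.16], [0.216, 0.299]]
kettle 0.94 965 [[0.413, -0.596], [0.42, -0.731], [0.303, -0.73], [0.296, -0.596]]
kettle 0.88 864 [[0.18, -0.245], [0.29, -0.255], [0.281, -0.374], [0.171, -0.363]]
far [0.6421 0.0155 0.0573] 272
near right [ 0.4694 -0.1796  0.0805] 432
near left [0.4729 0.2405 0.068 ] 494
None None
hob 0.87 15878 [[0.722, -0.304], [0.345, -0.311], [0.416, 0.388], [0.773, 0.308]]
canister 0.84 781 [[0.518, -0.187], [0.515, -0.103], [0.635, -0.098], [0.637, -0.178]]
canister 0.21 1476 [[0.501, 0.144], [0.359, 0.231], [0.447, 0.339], [0.58, 0.249]]
jar 0.78 704 [[0.624, 0.117], [0.512, 0.155], [0.538, 0.23], [0.648, 0.189]]
pot 0.84 1331 [[0.178, 0.166], [0.173, 0.308], [0.348, 0.291], [0.352, 0.158]]
pot 0.81 1553 [[0.492, 0.142], [0.353, 0.237], [0.454, 0.346], [0.584, 0.248]]
kettle 0.82 1060 [[0.394, -0.753], [0.257, -0.751], [0.313, -0.588], [0.445, -0.598]]
kettle 0.81 1104 [[0.435, -0.276], [0.331, -0.195], [0.447, -0.093], [0.543, -0.175]]
```

View pics/crop.png

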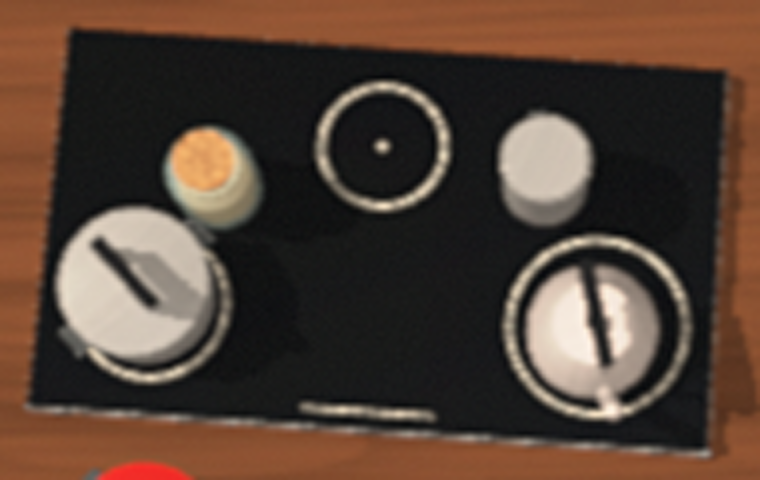

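The crop confirms the silver pot, bar centre at (125,271) and ears at (70,340) and (200,230). It also confirms the silver kettle, bar centre at (597,313) and spout at (610,405). The free far ring fits to a radius of 57 mm, so it is the small one. The large ring is at (0.469,-0.180). Now I move above the kettle and refine the bar position with the wrist camera.

```bash
python3 - <<'E'
from m import *
np.set_printoptions(precision=4,suppress=True)
T=env.grab_frame("top");S=env.grab_frame("scene")
def cr(x,y): return pix2w(T,140+(x+.5)/4-.5,100+(y+.5)/4-.5,.14)[:2]
def sc(x,y): return pix2w(S,(x+.5)*.64-.5,(y+.5)*.64-.5,.14)[:2]
for n,a,b,c,d in(("kettle",(588,265),(605,362),(352,280),(358,318)),("pot",(97,240),(154,303),(547,309),(577,333))):
    for A,B in((cr(*a),cr(*b)),(sc(*c),sc(*d))): 
        e=A-B; print(n,(A+B)/2,np.hypot(*e),np.degrees(np.arctan2(e[1],e[0])))
    if n=="kettle": k=(cr(*a)+cr(*b))/2; e=cr(*a)-cr(*b); ang=np.degrees(np.arctan2(e[1],e[0]))
for nm,c,z in(("jar",(203,157),.123),("canister",(545,158),.118)): print(nm,pix2w(T,140+c[0]/4,100+c[1]/4,z))
for y in(ang,ang+180):
    y=(y+180)%360-180; print(y,[env.inverse_kinematics([*p,.113],[180,0,y]) for p in(k,[.642,.015])])
y=min((ang,ang+180),key=lambda y:abs(env.inverse_kinematics([*k,.28],[180,0,y])[5]))
env.gripper_to(.6,15); env.goto([*k,.28],[180,0,y])
W=env.grab_frame("wrist"); cv2.imwrite("pics/w1.png",W["image"])
print(y,env.read_state()["position"],env.read_state()["clock"],W["position"],W["orientation"],w2pix(W,[*k,.14]))
for d in env.search_frame(W,"kettle_bar"): print(d)
E
```

```text
kettle [ 0.458  -0.1747] 0.08513034304389142 8.409937776066014
kettle [ 0.4701 -0.1731] 0.08978053220672831 -168.4719239012558
pot [0.5011 0.2271] 0.07476917450460109 41.65779004008476
pot [0.5084 0.2295] 0.07450301733813014 -134.3744560116197
jar [0.6042 0.1631 0.123 ]
canister [ 0.5996 -0.1354  0.118 ]
8.409937776066016 [array([ -1.8578,  15.6615, -26.8571,   0.    , -47.4814, 100.2677]), array([ 15.7474,  28.8291,  -5.1968,   0.    , -55.9741,  82.6625])]
-171.59006222393396 [array([ -1.8578,  15.6615, -26.8571,  -0.    , -47.4814, -79.7323]), array([ 15.7474,  28.8291,  -5.1968,  -0.    , -55.9741, -97.3375])]
188.40993777606602 [ 0.4583 -0.1742  0.2799] 6.025 [ 0.392  -0.1838  0.4426] [-14.4309   0.0064  98.4335] (np.float64(254.54180138554517), np.float64(184.87054978903546))
{'xyz': [0.2691, -0.2946, 0.048], 'score': 0.96}
{'xyz': [0.4515, -0.1765, 0.0866], 'score': 0.77}
```

View pics/w1.png

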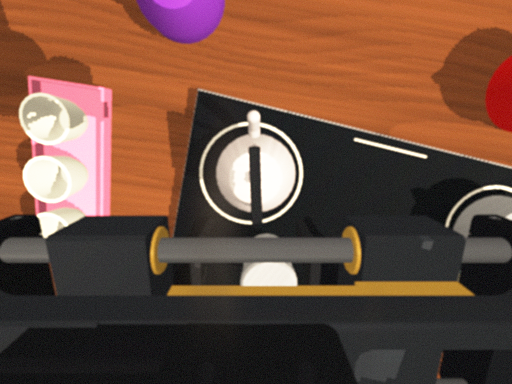

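The wrist view shows the kettle bar from (254,148) to (257,222). Its middle matches my projected estimate to about 1 px, and the tool is aligned. Now I grip it and slide.

```bash
python3 - <<'E'
from m import *
np.set_printoptions(precision=4,suppress=True)
k=[.458,-.1747]; z=.115
def st(t): s=env.read_state(); print(t,s["clock"],s["position"],s["force"],s["finger_force"],s["opening"])
hit=env.move_straight([*k,z],rate=.12,force_limit=6); st(hit)
assert not hit
env.gripper_to(0,15); st("grip")
z=env.read_state()["position"][2]
for p in([.47,0.0],[.642,.015]):
    env.move_straight([*p,z],rate=.1); st(p)
T=env.grab_frame("top");S=env.grab_frame("scene")
cv2.imwrite("pics/s2.png",S["image"][120:300,140:400])
env.gripper_to(.6); env.move_straight([.642,.015,.26],rate=.2)
s=np.array([.642,.015]);st("up")
env.goto([.50,.15,.28],[180,0,-137]) ; st("clear")
for n in("top","scene"):
    f=env.grab_frame(n); cv2.imwrite(f"pics/{n}3.png",cv2.resize(f["image"][100:300,140:400],(780,600)))
E
```

```text
False 7.6 [ 0.4585 -0.1748  0.1157] [0.1209 0.3166 0.4854] 0.0 0.6030692878721253
grip 8.3417 [ 0.458  -0.1746  0.115 ] [-0.9627  0.0975  1.1467] 14.94569099508226 0.16135498507393106
[0.47, 0.0] 10.2417 [0.47   0.0001 0.115 ] [-1.2767  1.6598  0.9933] 14.944744259119034 0.15614518020649557
[0.642, 0.015] 12.1167 [0.6422 0.0149 0.115 ] [-0.9779 -0.7163  1.637 ] 14.9450703850016 0.15715464653462266
up 14.0083 [0.6412 0.015  0.2585] [ 0.6997 -0.3183  0.1022] 0.0 0.5991754998128037
clear 14.8167 [0.5004 0.1498 0.2795] [ 0.5871 -0.2166 -0.248 ] 0.0 0.5998355288711077
```

View pics/scene3.png

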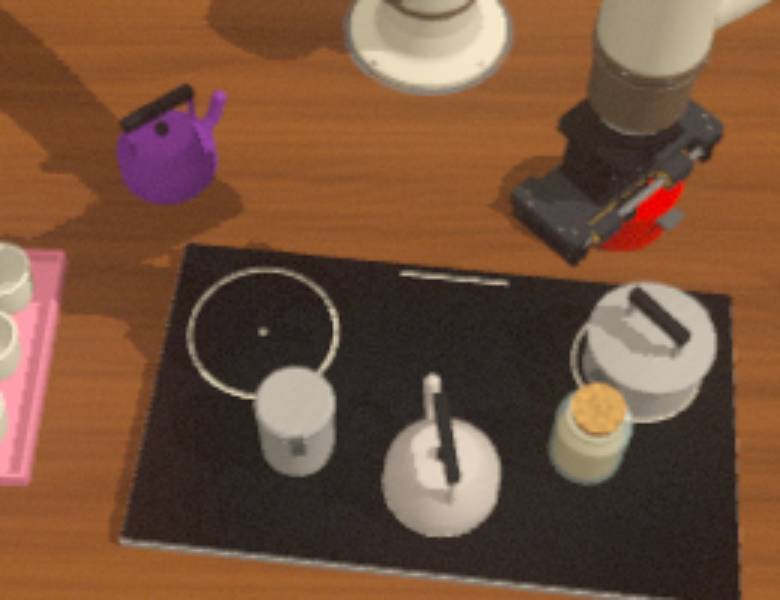

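Scene3 shows the kettle now standing over the small ring at about (440,480), with the canister and jar in place and the pot at (650,350). The large ring is free at (263,332). Next is the pot.

```bash
python3 - <<'E'
from m import *
np.set_printoptions(precision=4,suppress=True)
print([env.inverse_kinematics([*p,.113],[180,0,-137]) for p in([.501,.227],[.469,-.18])])
env.move_straight([.501,.227,.28],rate=.2)
W=env.grab_frame("wrist"); print(W["fx"],w2pix(W,[.501,.227,.14]))
for a in(41,45):
    e=.038*np.array([np.cos(np.radians(a)),np.sin(np.radians(a))]); print(a,w2pix(W,[.501+e[0],.227+e[1],.14]),w2pix(W,[.501-e[0],.227-e[1],.14]))
cv2.imwrite("pics/w4.png",cv2.resize(W["image"][60:300,100:420],(800,600)))
E
```

```text
[array([ 41.2647,  20.882 , -18.7299,  -0.    , -50.388 , -88.2647]), array([ -2.4484,  16.7374, -25.2382,   0.    , -48.0244, -44.5516])]
265.25731607673885 (np.float64(255.73564034885945), np.float64(185.41701005612276))
41 (np.float64(254.6493613801609), np.float64(216.3128339194437)) (np.float64(256.8900334498104), np.float64(152.58389172856783))
45 (np.float64(256.8576241254566), np.float64(216.31112747008407)) (np.float64(254.54332607731715), np.float64(152.58632402687547))
```

View pics/w4.png

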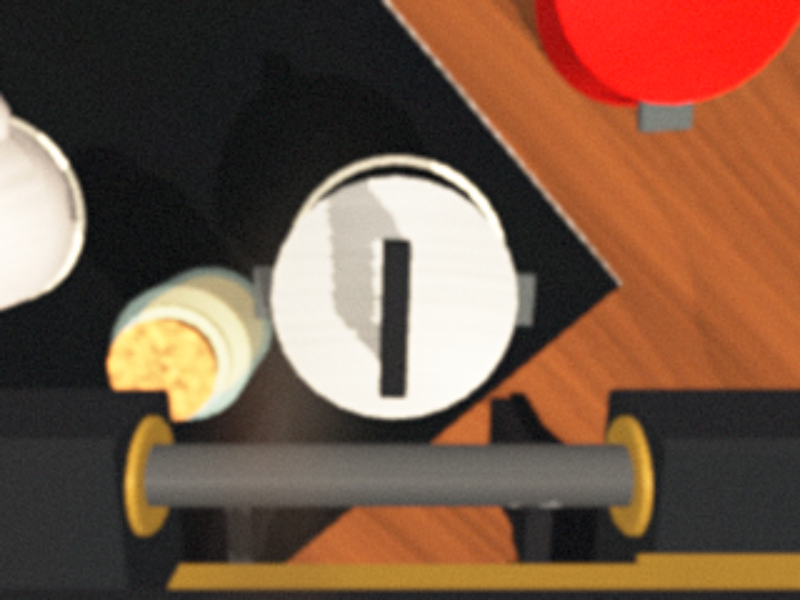

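The wrist crop shows the pot bar from (398,240) to (394,397), so its middle is about 3 px off my guess and its angle is about 41.5°. The left ear (262,290) is only a few mm from the jar. I will first pull the pot away from the jar, then slide across.

```bash
python3 - <<'E'
from m import *
np.set_printoptions(precision=4,suppress=True)
W=env.grab_frame("wrist"); p=pix2w(W,258.3,187.3,.14)[:2]; print(p)
def st(t): s=env.read_state(); print(t,s["clock"],s["position"],s["force"],s["finger_force"],s["opening"])
o=[180,0,-138.5]
env.gripper_to(.45,15)
env.move_straight([*p,.2],o,rate=.1)
hit=env.move_straight([*p,.115],rate=.1,force_limit=6); st(hit); assert not hit
env.gripper_to(0,15); st("grip")
for q in([p[0]-.023,p[1]-.027],[.462,.02],[.469,-.18]):
    env.move_straight([*q,.115],rate=.1); st(q)
env.gripper_to(.6); env.move_straight([.469,-.18,.26],rate=.2)
env.goto([.50,-.02,.33],[180,0,-171.6])
W=env.grab_frame("wrist"); cv2.imwrite("pics/w5.png",W["image"]); print([w2pix(W,q) for q in([.642,.015,.14],[.469,-.18,.14],[.642,.015,.02],[.469,-.18,.02])])
env.goto([.25,.45,.3],[180,0,-137]); st("clear")
T=env.grab_frame("top");S=env.grab_frame("scene")
cv2.imwrite("pics/top5.png",cv2.resize(T["image"][100:220,140:330],None,fx=4,fy=4,interpolation=cv2.INTER_CUBIC))
for f in(T,S):
    for nm,q in(("small",[.642,.015]),("large",[.469,-.18])):
        a=w2pix(f,[*q,.14]); print(nm,(a[0]-140)*4+1.5,(a[1]-100)*4+1.5)
    for n in("canister","jar","kettle","pot"): print(n,[np.round(d["xyz"],3).tolist() for d in env.search_frame(f,n)])
print(ring(T,np.array([.469,-.18]),[.0805]),ring(S,np.array([.469,-.18]),[.0805]))
E
```

```text
[0.5006 0.2304]
False 18.075 [0.5011 0.2307 0.1157] [-0.1343  0.101   0.2023] 0.0 0.44936574246999117
grip 18.6417 [0.5007 0.2304 0.1152] [-0.2656 -0.7816  1.0495] 15.00030786730349 0.1596569520948565
[np.float64(0.477621348426153), np.float64(0.2033505353142636)] 19.15 [0.4765 0.2022 0.1152] [-2.7513 -2.6266  5.4684] 14.999982872977853 0.16011788311889938
[0.462, 0.02] 21.1417 [0.4622 0.02   0.1151] [0.8074 0.6821 4.1215] 15.000597406178713 0.16127316399810068
[0.469, -0.18] 23.2917 [ 0.4687 -0.1796  0.1152] [-0.2283  3.6668  7.0492] 15.001042736694217 0.1568817475105402
[(np.float64(264.42576503640754), np.float64(274.7697206388797)), (np.float64(136.49728290862075), np.float64(137.0403781004914)), (np.float64(262.3298526023963), np.float64(240.97525786750796)), (np.float64(166.50321220650886), np.float64(134.43632181141606))]
clear 27.925 [0.2507 0.4495 0.3001] [-0.4618  0.4408  0.5413] 0.0 0.6037136307011597
small 372.576403855586 108.3068717749045
large 602.3283337636683 300.46370265854694
canister [[0.59, -0.132, 0.117], [0.592, 0.163, 0.106], [0.464, -0.174, 0.099]]
jar [[0.59, 0.161, 0.102]]
kettle [[0.628, 0.008, 0.081], [0.227, -0.3, 0.066], [0.349, -0.641, 0.061]]
pot [[0.275, 0.222, 0.078], [0.461, -0.176, 0.1]]
small 594.7218324533956 574.7861073047935
large 340.64108498299436 363.9512850982842
canister [[0.621, -0.129, 0.119]]
jar [[0.624, 0.16, 0.098]]
kettle [[0.663, 0.017, 0.08], [0.379, -0.643, 0.06], [0.253, -0.299, 0.059]]
pot [[0.488, -0.178, 0.094], [0.305, 0.215, 0.074], [0.49, -0.211, 0.02]]
(array([ 0.4678, -0.1806,  0.0801]), 400) (array([ 0.4691, -0.1796,  0.0806]), 458)
```

View pics/top5.png

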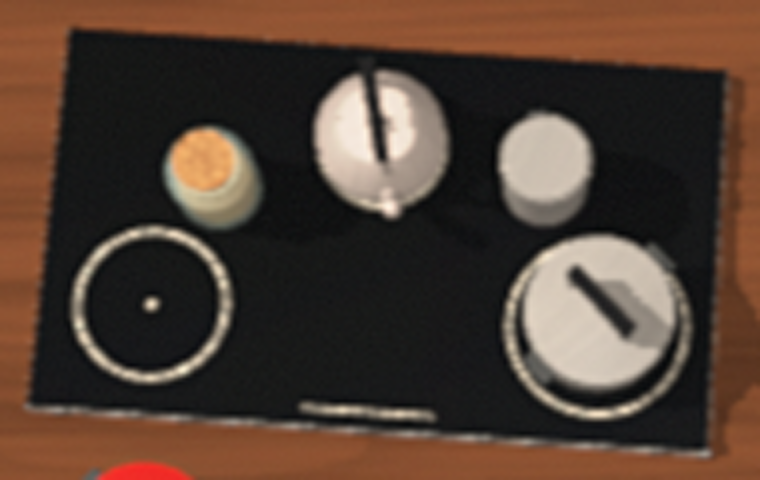

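View pics/w5.png

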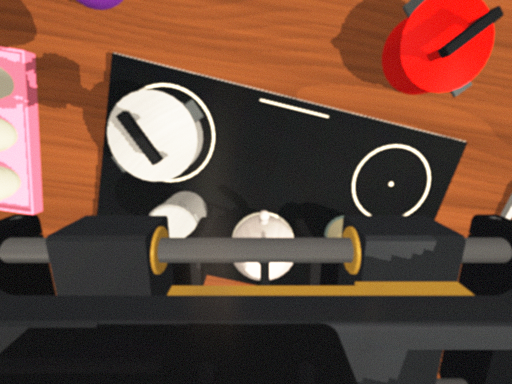

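Pot and kettle both sit on target. In top5 the pot bar centre at (602,301) is about 1 px from the expected (602,300). The kettle bar at (376,112) is about 4–5 mm from centre, within the 15 mm limit. The canister and jar are where they were before. I am handing in.

```bash
python3 -c "
from workcell import env
print(env.close_job())"
```

```text
the job is handed in; nothing more can be done
None
```

The lidded pot is on the largest ring (within about 1 mm by camera) and the kettle on the smallest (about 5 mm off centre). Canister and jar measured unmoved, tray and tongs were never approached, and the job was handed in at about 28 s; no verdict came back.

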